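# Sort a jade carver's bench and work the rinse canister's sprung nozzle

### The job

Set the two jade stones down in the blue rinse tray without dropping them, and put the orange-handled carving point in the yellow tool bin. When all three are in, press the red nozzle cap of the canister at the rinse tray well down and let it spring back up, without forcing the canister down through its clamp. Leave the mug, the amber jar and the finished carving as they stand.

Things in the scene. Friction and masses are not known exactly. Their poses are not given: they have to be found in the camera images.
- rinse: rinse station, fixed: blue open tray, outside 150 (x) by 170 (y) by 40 mm high, walls and floor 5 mm; origin under the tray's centre on the table, z up.
- nozzle_axis (a point): point on the table right under the nozzle cap (x = +115 mm, y = 0 of the rinse station): above it an upright 52 mm aluminium canister hangs in a clamp on a post, and on top of it sits the red nozzle cap, flat-topped, 34 mm diameter, 16 mm high. The clamp's height varies: the cap's top is 175 to 205 mm above the table, not reported, so find it by touch or sight; nothing is above it
- nozzle (a joint): travel of the nozzle cap in m, straight down: 0 up at rest, 0.010 fully down; a spring pushes it up with 3 N at rest and 9 N fully down; it sprays from about 0.006
- canister (a joint): how far in m the canister has been pushed straight down in the stiff rubber lining of its clamp: about 0 at rest, about 0.002 under a full press of the cap, 0.25 mm more for each newton; it springs back when let go. More than 0.007 (about 28 N) is forcing it
- bin: yellow tool bin, fixed: open box, outside 170 (x) by 130 (y) by 45 mm high, walls and floor 5 mm; origin under its centre on the table, z up
- green_stone: dark green jade blank, 44 (x) by 30 (y) by 24 mm high, rounded block, 90 g; origin at the centre of its underside
- pale_stone: pale jade barrel bead, upright, 36 mm diameter, 28 mm high, 80 g; origin at the centre of its underside
- point: carving point lying along its x axis: square orange handle 66 mm long, 16 by 16 mm, from x = -50 to +16 mm, then a 6 mm steel shank with a 10 mm ball tip ending at x = +54 mm; 50 g; origin on the underside; take the handle at x = -10 mm
- mug: white mug, 76 mm diameter, 85 mm high, handle at +y; leave alone; origin under its centre
- jar: amber jar with black lid, 60 mm diameter, 75 mm high; leave alone; origin under its centre
- carving: finished dark green carved ball, 60 mm, on a 60 mm square wooden plinth, 76 mm high in all; leave alone; origin under its centre

How it is judged:
On the way, in this order (a step that is already met when the one before it is completed fails the run):
1. both stones lie still in the rinse tray and the carving point lies still in the tool bin (x of green_stone in the frame of rinse between -0.066 and 0.066 m and y of green_stone in the frame of rinse between -0.076 and 0.076 m and z of each of green_stone, pale_stone in the frame of rinse below 0.025 m and linear speed of each of green_stone, pale_stone, point below 0.03 m/s and x of pale_stone in the frame of rinse between -0.066 and 0.066 m and y of pale_stone in the frame of rinse between -0.076 and 0.076 m and x of point in the frame of bin between -0.078 and 0.078 m and y of point in the frame of bin between -0.058 and 0.058 m and z of point in the frame of bin below 0.025 m), for 0.2 s.
2. the nozzle cap is pressed at least 6 mm down (value of joint nozzle above 0.006 m), for 0.15 s.
At the end, for the whole second after the job is handed in: both stones lie at rest on the floor of the rinse tray (origins within 66 mm in x and 76 mm in y of its centre, under 25 mm high), the carving point lies at rest in the tool bin (origin within 78 and 58 mm of its centre in x and y, under 25 mm high), and the nozzle cap is up again (within 1.5 mm) (all of step 1 and value of joint nozzle below 0.0015 m); the robot touches nothing.
It fails at once if the canister is forced down in its clamp by more than 7 mm (about 28 N) (value of joint canister above 0.007 m).
It fails at once if a stone is dropped or thrown (faster than 1.1 m/s out of the fingers, a fall of about 6 cm) ((linear speed of green_stone above 1.1 m/s and contact force between green_stone and the fingers below 0.1 N) or (linear speed of pale_stone above 1.1 m/s and contact force between pale_stone and the fingers below 0.1 N)).
It fails at once if the mug is moved by more than 20 mm or tipped (distance of mug from where it was at the start of the episode above 0.02 m or angle between mug's own z axis and vertical above 0.2 rad).
It fails at once if the jar is moved by more than 20 mm or tipped (distance of jar from where it was at the start of the episode above 0.02 m or angle between jar's own z axis and vertical above 0.2 rad).
It fails at once if the finished carving is moved by more than 20 mm or tipped (distance of carving from where it was at the start of the episode above 0.02 m or angle between carving's own z axis and vertical above 0.2 rad).
It also fails if it takes over 72 s, if anything falls off the work surface, if the arm or the gripper's body presses on something with over 40 N, if the wrist force passes 120 N, or if a joint passes its speed limit or range.

### The arm

A 6-joint arm with a two-finger parallel gripper is mounted at the origin on the work surface. World frame = base frame: x ahead of the robot, y to its left, z up, the work surface at z = 0. Lengths are in m, angles in rad, forces in N, time in s.
With the tool pointing down it reaches from about 0.425 to 0.95 m from the base axis. Payload 3.5 kg.
Tool frame: the origin (TCP) lies at the very end of the fingers, on their centre line; the grasp point (between the pads) lies 19 mm behind it (ctrl.pinch_z is the distance from the TCP to the grasp point, in m); z points along the fingers, y is the line along which they close (so a half turn about z gives the same grasp; the last joint's range is limited). The gripper opens to 85 mm and grips with 20 to 120 N. Pads are 22 mm wide; open, the fingers measure 114 mm over their backs; the gripper's body (76 mm by 85 mm) begins 54 mm behind the grasp point. The pads swing forward as they close: fully open they stand 13 mm farther back than shut.
Start: joints at [-1.272, 0.286, 1.577, -0, 1.279, -0.15], TCP at [0.293, -0.608, 0.231] pointing down, gripper open.
Joint ranges: [-2.77, 2.77], [-0.9, 2.22], [0.21, 2.48], [-1.53, 4.67], [0.24, 2.81], [-2.84, 2.84]. Speed limits (rad/s): [2.79, 2.79, 3.14, 3.14, 3.14, 3.14].

### API

Orientations are given as a unit quaternion [x, y, z, w].
In Python, from plant import ctrl gives the robot as it stands. The module is installed in compiled form; this text tells all that it offers.
- The arm moves only by the shell command python3 -m crank 'ROWS' [OPENING] [FORCE]. ROWS is JSON, a list of rows, each a list of 6 numbers: the shift along the tool's x, y, z in cm, then the turn, a rotation vector about the tool's x, y, z in rad. In form: [[tx, ty, tz, rx, ry, rz], ...]. A call has 1 to 10 rows; each row is the pose to reach, as a shift and turn from the pose commanded when the call began, along the tool's axes at that moment; what a row does not reach only later rows make up. A row lasts 1/10 s, in which the tool goes at most 50 mm and 8.59 degrees, less where a joint would pass 70% of its speed; a pose out of reach is approached as far as the arm can. A call with a gripper value outside its range is refused whole. OPENING is the opening, from 0 (shut) to 1 (fully open), set as the call begins (- or left out, the last holds). The fingers move at their own pace and stop on an object; FORCE is the grip in N (left out, the last holds). Time passes only in rows, so rows that repeat a pose let the fingers close. It gives the time, the measured TCP pose, the force, the opening and the grip force at its end, in the units of the state.
- ctrl.get_state(): the state, without advancing time (a new reading comes with each control period).
- ctrl.read_camera(name): name is "scene" or "top" or "wrist"; returns (picture, depth): 384x512x3 uint8, blue, green, red; 384x512 float32, m along the optical axis (not along the pixel's ray), 0 where there is no reading.
- ctrl.camera_info(name): a dict with "K" (3x3 intrinsics, pixels), "origin" and "orientation" of the camera in the world. Camera axes: x right, y down, z forward; pixel columns grow to the right and rows downward; lengths in m; the calibration is good to about 2 mm. A picture is of the moment at which its call begins: read the wrist's pose just before it. camera_info takes no time and is no camera call; for the wrist camera it gives the pose at the moment of the call.
- ctrl.sign_off(): hands the job in; it is judged then, once.
The state is a dict: "time": time; "qpos": joint angles; "dq": joint speeds; "joint_efforts": joint torques, N m; "eef_pos": TCP position; "tcp_rot": TCP orientation; "contact_force": force on the tool from outside, world axes, zero at the start; "wrist_torque": the same for the moment, N m; "opening": opening from 0.0 (shut) to 1.0 (fully open); "finger_force": force on a finger pad.
Only numpy, scipy, OpenCV 4.12 (cv2) and the standard library are available. Lean on these libraries where they do the work, as an engineer would, in place of code of your own. Each camera call takes 0.05 s, during which the arm holds its last target. There are 200 camera calls.

## Working session

There is one attempt and no reset: what is moved stays moved. The work goes in short steps, Python scripts to look and compute and a shell command to move; the robot and the scene stay as the last step left them, time stands still between calls to the robot, and variables do not carry over. Pictures are saved under pics/ and viewed, at most 10 in all, crops included, and the job is handed in when it is done.

```bash
mkdir -p pics
cat > h.py <<'E'
import numpy as np,cv2
from plant import ctrl
from scipy.spatial.transform import Rotation as R
def grab(n):
    i=ctrl.camera_info(n);p,d=ctrl.read_camera(n)
    return p,d,i
def world(d,i):
    K=np.array(i["K"]);h,w=d.shape;u,v=np.meshgrid(np.arange(w),np.arange(h))
    P=np.stack([(u-K[0,2])/K[0,0]*d,(v-K[1,2])/K[1,1]*d,d],-1)
    o=np.array(i["orientation"]);M=R.from_quat(o).as_matrix() if o.size==4 else o.reshape(3,3)
    return P@M.T+np.array(i["origin"])
E
python3 - <<'E'
from h import *
print(ctrl.get_state())
for n in("top","scene"):
    p,d,i=grab(n);print(n,i);cv2.imwrite(f"pics/{n}0.png",p);np.savez(f"{n}0.npz",p=p,d=d,W=world(d,i))
E
```

```text
{'time': 0.0, 'qpos': array([-1.27198863e+00,  2.87183937e-01,  1.57819111e+00, -2.75568022e-05,
        1.27860637e+00, -1.49972536e-01]), 'dq': array([-0.00054679, -0.00111875, -0.00023832, -0.0002647 , -0.00159865,
       -0.00015245]), 'joint_efforts': array([ 7.12845722e-04, -4.05979764e+01, -2.92625517e+01, -1.49042844e-04,
        5.76516250e-03, -1.66315218e-06]), 'eef_pos': array([ 0.2926993 , -0.60749801,  0.22992736]), 'tcp_rot': array([ 9.74928413e-01,  2.22515534e-01, -1.01954142e-04, -1.19009549e-03]), 'contact_force': array([ 0.27709952, -0.48560255, -0.47111905]), 'wrist_torque': array([ 0.03783635, -0.00534462,  0.06556036]), 'finger_force': 0.0, 'opening': 0.994339117983008}
top {'K': array([[486.92448321,   0.        , 256.43202997],
       [  0.        , 486.92448321, 192.25236942],
       [  0.        ,   0.        ,   1.        ]]), 'origin': array([ 3.87962083e-01, -2.90454265e-04,  1.36788678e+00]), 'orientation': array([ 0.70495355, -0.70409116,  0.06108391, -0.05970656])}
scene {'K': array([[416.53194754,   0.        , 257.07593024],
       [  0.        , 416.53194754, 189.23612496],
       [  0.        ,   0.        ,   1.        ]]), 'origin': array([ 1.41562759, -0.09328596,  0.96418112]), 'orientation': array([ 0.69041882,  0.62346672, -0.24317657, -0.27472942])}
```

View pics/top0.png

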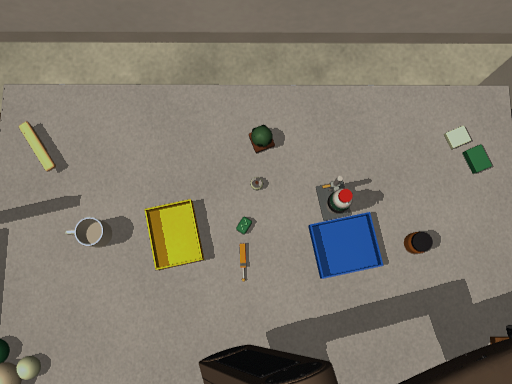

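View pics/scene0.png

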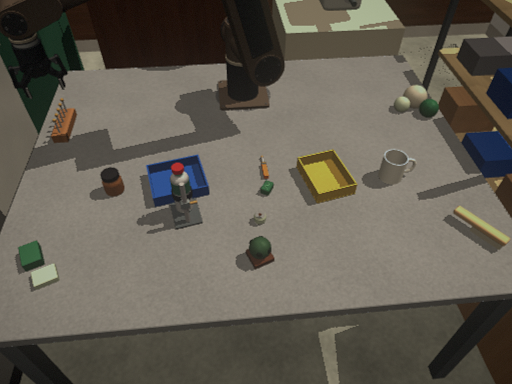

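The top view shows the bin at about (175,235), the tray (345,245), the cap (345,196), the green stone (245,225), the pale bead (257,183), the point (243,260) with its tip toward the robot, the carving (262,138), the mug (90,231) and the jar (420,242). The scene view shows the same objects, with the cap at (178,168).

```bash
cat > m.py <<'E'
from h import *
# boxes (u0,v0,u1,v1) per view
B={"top":dict(bin=(140,195,210,275),tray=(300,205,390,285),cap=(333,186,358,206),green=(232,212,258,238),pale=(247,173,268,193),point=(235,240,252,268),carving=(245,120,280,156),jar=(400,228,436,256),mug=(62,214,108,250)),
"scene":dict(bin=(292,145,360,205),tray=(140,150,215,210),cap=(168,160,188,176),green=(258,178,276,196),pale=(250,208,270,228),point=(255,155,275,182))}
def mask(n,hsv):
    H,S,V=[hsv[...,k].astype(int) for k in range(3)]
    return {"bin":(abs(H-28)<6)&(S>150),"tray":(abs(H-112)<12)&(S>130),"cap":((H<6)|(H>174))&(S>150)&(V>90),
    "green":(H>45)&(H<95)&(S>70),"pale":None,"point":(H>4)&(H<22)&(S>150)&(V>60),"carving":(H>45)&(H<95)&(S>60),
    "jar":(H<20)&(S>120),"mug":None}[n]
def rays(i,uv):
    K=np.array(i["K"]);M=R.from_quat(i["orientation"]).as_matrix()
    return M@np.array([(uv[0]-K[0,2])/K[0,0],(uv[1]-K[1,2])/K[1,1],1])
E
python3 - <<'E'
from m import *
C={}
for n in B:
    z=np.load(n+"0.npz");p,W=z["p"],z["W"];hsv=cv2.cvtColor(p,cv2.COLOR_BGR2HSV);i=ctrl.camera_info(n)
    print(n,"table z",np.median(W[300:310,150:190,2]) if n=="top" else np.median(W[240:260,330:370,2]))
    for o,b in B[n].items():
        m=np.zeros(p.shape[:2],bool);s=(slice(b[1],b[3]),slice(b[0],b[2]))
        mm=mask(o,hsv); m[s]=mm[s] if mm is not None else (W[s][...,2]>0.012)
        P=W[m];top=np.percentile(P[:,2],95);uv=np.argwhere(m)[:,::-1].mean(0)
        T=P[(P[:,2]>top-.006)]
        (cx,cy),(a,bb),an=cv2.minAreaRect((T[:,:2]*1000).astype(np.float32))
        C[n,o]=(np.array(i["origin"]),rays(i,uv))
        print(o,m.sum(),"top z %.3f"%top,"rect c(%.0f,%.0f) %.0fx%.0f ang %.1f"%(cx,cy,a,bb,an),"mean",(T.mean(0)*1000).round(),"lo",(np.percentile(P[:,2],3)*1000).round(), "bbox",(P.min(0)*1000).round()[:2],(P.max(0)*1000).round()[:2])
for o in ("cap","green","pale","point"):
    (a,d),(c,e)=C["top",o],C["scene",o]
    t=np.linalg.lstsq(np.stack([d,-e],1),c-a,rcond=None)[0];q1=a+d*t[0];q2=c+e*t[1]
    print("tri",o,((q1+q2)/2*1000).round(),"gap %.1fmm"%(1000*np.linalg.norm(q1-q2)))
E
```

```text
top table z 0.0008697638909745953
bin 2136 top z 0.047 rect c(497,150) 316x196 ang 85.8 mean [499. 214.  76.] lo 1.0 bbox [388.  -0.] [605. 303.]
tray 3493 top z 0.041 rect c(456,-161) 148x343 ang 11.7 mean [ 475. -238.   82.] lo 1.0 bbox [ 386. -342.] [563.  -0.]
cap 148 top z 0.187 rect c(585,-222) 29x32 ang 44.6 mean [ 586. -222.  184.] lo 172.0 bbox [ 571. -275.] [ 619. -205.]
green 159 top z 0.029 rect c(468,26) 164x40 ang 4.7 mean [526.  32.  39.] lo 19.0 bbox [388.  -0.] [551.  54.]
pale 57 top z 0.034 rect c(526,-7) 274x28 ang 2.9 mean [630.  -1. 106.] lo 14.0 bbox [388. -19.] [664.  13.]
point 116 top z 0.021 rect c(445,35) 63x14 ang 0.4 mean [447.  36.  18.] lo 12.0 bbox [413.  28.] [476.  42.]
carving 334 top z 0.078 rect c(775,-16) 35x30 ang 0.1 mean [774. -16.  75.] lo 55.0 bbox [746. -43.] [805.  10.]
jar 172 top z 0.065 rect c(476,-427) 50x21 ang 14.7 mean [ 466. -428.   67.] lo 11.0 bbox [ 451. -450.] [ 508. -411.]
mug 611 top z 0.088 rect c(439,242) 492x74 ang 71.6 mean [498. 415. 154.] lo 16.0 bbox [388.  -0.] [543. 512.]
scene table z 0.001209545881762919
bin 854 top z 0.047 rect c(922,124) 184x1063 ang 76.1 mean [535. 211.  66.] lo 3.0 bbox [410. -93.] [1416.  305.]
tray 1039 top z 0.043 rect c(902,-150) 1028x168 ang 12.1 mean [ 512. -244.   78.] lo 3.0 bbox [ 386. -337.] [1416.  -93.]
cap 93 top z 0.186 rect c(587,-218) 32x31 ang 69.3 mean [ 588. -218.  183.] lo 139.0 bbox [ 403. -266.] [ 604. -202.]
green 90 top z 0.028 rect c(531,38) 27x41 ang 59.4 mean [533.  37.  25.] lo 20.0 bbox [508.  17.] [552.  54.]
pale 66 top z 0.032 rect c(1029,-38) 29x780 ang 84.0 mean [718.  -8. 107.] lo 15.0 bbox [640. -93.] [1416.   20.]
point 63 top z 0.020 rect c(454,40) 58x13 ang 3.6 mean [455.  39.  18.] lo 7.0 bbox [425.  32.] [483.  47.]
tri cap [ 586. -220.  182.] gap 3.0mm
tri green [529.  35.  20.] gap 4.6mm
tri pale [647.  -1.  10.] gap 4.2mm
tri point [448.  38.   9.] gap 3.8mm
```

Run:
```python
from m import *
for n in B:
    z=np.load(n+"0.npz");p,d,W=z["p"],z["d"],z["W"];hsv=cv2.cvtColor(p,cv2.COLOR_BGR2HSV)
    for o,b in B[n].items():
        m=np.zeros(p.shape[:2],bool);s=(slice(b[1],b[3]),slice(b[0],b[2]))
        mm=mask(o,hsv); m[s]=mm[s] if mm is not None else (W[s][...,2]>0.012)
        m&=(d>0)&(W[...,2]<.22)
        m=cv2.morphologyEx(m.astype(np.uint8),cv2.MORPH_OPEN,np.ones((2,2)))>0
        P=W[m]*1000
        if o in("bin","tray"):
            T=P[(P[:,2]>28)&(P[:,2]<50)];print("floor",np.median(P[P[:,2]<15][:,2]))
        else: T=P[P[:,2]>np.percentile(P[:,2],90)-(8 if o!="mug" else 15)]
        (cx,cy),(a,bb),an=cv2.minAreaRect(T[:,:2].astype(np.float32))
        print(n,o,len(T),"c(%.0f,%.0f) %.0fx%.0f ang %.1f"%(cx,cy,a,bb,an),"med",np.median(T,0).round(),"ztop %.0f"%np.percentile(T[:,2],90))
s=ctrl.get_state();M=R.from_quat(s["tcp_rot"]).as_matrix();print(M.round(3)); i=ctrl.camera_info("wrist");print(i,M.T@(i["origin"]-s["eef_pos"]))
```

```text
floor 5.713069704449847
top bin 294 c(501,223) 168x129 ang 12.4 med [495. 177.  44.] ztop 48
floor 5.619395356326828
top tray 444 c(471,-246) 147x171 ang 11.9 med [ 453. -263.   40.] ztop 44
top cap 131 c(584,-223) 30x30 ang 88.8 med [ 584. -223.  183.] ztop 186
top green 133 c(467,25) 162x38 ang 4.7 med [525.  31.  25.] ztop 28
top pale 9 c(640,-1) 4x19 ang 58.7 med [645.  -4.  30.] ztop 35
top point 87 c(449,34) 49x11 ang 0.4 med [446.  34.  18.] ztop 20
top carving 166 c(774,-16) 41x43 ang 13.5 med [774. -16.  73.] ztop 78
top jar 30 c(478,-424) 48x17 ang 4.2 med [ 486. -420.   65.] ztop 75
top mug 197 c(469,246) 514x72 ang 79.8 med [504. 451.  80.] ztop 88
floor 6.43461564957537
scene bin 136 c(541,199) 202x102 ang 48.6 med [578. 195.  45.] ztop 48
floor 6.081803348454984
scene tray 187 c(477,-240) 152x168 ang 12.1 med [ 530. -243.   40.] ztop 43
scene cap 87 c(590,-217) 30x29 ang 89.6 med [ 592. -216.  183.] ztop 185
scene green 79 c(965,-34) 34x909 ang 80.4 med [536.  38.  25.] ztop 28
scene pale 24 c(659,-0) 29x16 ang 65.2 med [660.  -1.  24.] ztop 29
scene point 56 c(456,41) 15x54 ang 89.9 med [459.  41.  18.] ztop 20
[[ 0.901  0.434 -0.001]
 [ 0.434 -0.901  0.002]
 [ 0.    -0.002 -1.   ]]
{'K': array([[309.74712736,   0.        , 257.28306696],
       [  0.        , 309.74712736, 189.10162974],
       [  0.        ,   0.        ,   1.        ]]), 'origin': array([ 0.36671794, -0.57129959,  0.37285288]), 'orientation': array([ 0.83547331, -0.52528677, -0.08693563,  0.13601597])} [ 0.08245082 -0.00087721 -0.14276681]
```

```bash
cat >> h.py <<'E'
def go(x,y,z,yaw=None):
    "shift (cm) and rz from measured pose to world TCP target, tool down, tool-x heading yaw deg"
    s=ctrl.get_state();M=R.from_quat(s["tcp_rot"]).as_matrix();d=M.T@(np.array([x,y,z])-s["eef_pos"])*100
    h=np.degrees(np.arctan2(M[1,0],M[0,0]))
    if yaw is None: print("now",s["eef_pos"].round(4),"yaw %.1f"%h,"rows",d.round(2));return
    c,q=np.cos(np.radians(yaw)),np.sin(np.radians(yaw));T=np.array([[c,q,0],[q,-c,0],[0,0,-1]])
    print("now",s["eef_pos"].round(4),"yaw %.1f"%h,"t=%.1f"%s["time"],"rows",d.round(2),R.from_matrix(M.T@T).as_rotvec().round(3))
E
python3 -m crank '[[0,0,-5,0,0,0],[20,-24,-7,0,0,0.1],[42.7,-50.2,-7,0,0,0.2],[42.7,-50.2,-7,0,0,0.3],[42.7,-50.2,-7,0,0,0.449],[42.7,-50.2,-7,0,0,0.449],[42.7,-50.2,-7,0,0,0.449],[42.7,-50.2,-7,0,0,0.449],[42.7,-50.2,-7,0,0,0.449],[42.7,-50.2,-7,0,0,0.449]]' 1 40
python3 -c "
from h import *
go(.46,.03,.30,0)"
```

```text
time: 1.1
eef_pos: [0.4064, -0.1709, 0.2952]
tcp_rot: [1.0, -0.0, -0.0, -0.0]
contact_force: [-0.4, 0.7, -0.5]
opening: 0.999
finger_force: 0.0
now [ 0.4064 -0.1709  0.2952] yaw -0.0 t=1.1 rows [  5.34 -20.1   -0.47] [-0.     0.    -0.001]
```

```bash
python3 -m crank '[[5.3,-20,0,0,0,0],[5.3,-20,0,0,0,0],[5.3,-20,0,0,0,0],[5.3,-20,0,0,0,0],[5.3,-20,0,0,0,0],[5.3,-20,0,0,0,0],[5.3,-20,0,0,0,0],[5.3,-20,0,0,0,0]]'
python3 - <<'E'
from h import *
go(.46,.03,.30,0)
p,d,i=grab("wrist");np.savez("w1.npz",p=p,d=d,W=world(d,i),o=i["origin"],q=i["orientation"],K=i["K"]);cv2.imwrite("pics/w1.png",p)
E
```

```text
time: 1.9
eef_pos: [0.4595, 0.0256, 0.2953]
tcp_rot: [1.0, -0.001, -0.0, 0.0]
contact_force: [0.2, -0.5, -0.0]
opening: 1.001
finger_force: 0.0
now [0.4595 0.0256 0.2953] yaw -0.1 t=1.9 rows [ 0.05 -0.44 -0.47] [ 0.     0.    -0.002]
```

View pics/w1.png

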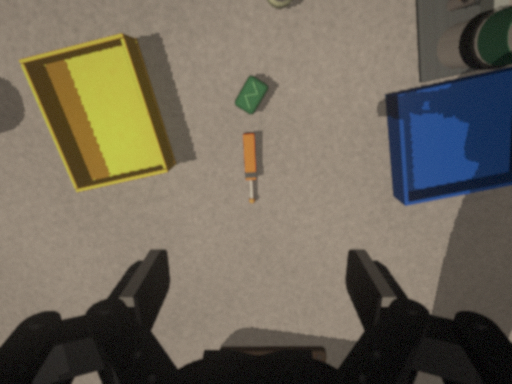

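The wrist view shows the bin corners at (22,60), (125,35), (170,170) and (78,188). The green stone is at (252,94), the orange handle at (250,154) with its tip down at (253,200), and the bead is at the top edge (280,2).

```bash
cat > w.py <<'E'
from m import *
def meas(f,o,b,zt,size):
    z=np.load(f);p,d,W=z["p"],z["d"],z["W"];hsv=cv2.cvtColor(p,cv2.COLOR_BGR2HSV);s=(slice(b[1],b[3]),slice(b[0],b[2]))
    m=np.zeros(p.shape[:2],bool);mm=mask(o,hsv);m[s]=mm[s] if mm is not None else ((d[s]>0)&(W[s][...,2]>.012))
    m=cv2.morphologyEx(m.astype(np.uint8),cv2.MORPH_OPEN,np.ones((3,3)))>0
    i=dict(K=z["K"],orientation=z["q"])
    uv=np.argwhere(m)[:,::-1];D=np.array([rays(i,u) for u in uv]);P=z["o"]+D*((zt-z["o"][2])/D[:,2])[:,None]
    (cx,cy),(a,bb),an=cv2.minAreaRect((P[:,:2]*1000).astype(np.float32))
    T=W[m&(d>0)]*1000
    print(f,o,len(uv),"plane c(%.1f,%.1f) %.0fx%.0f ang %.1f want %s"%(cx,cy,a,bb,an,size),"mean",(P.mean(0)*1000).round(1)[:2],"depth ztop %.0f"%np.percentile(T[:,2],80))
E
python3 - <<'E'
from w import *
meas("w1.npz","green",(225,65,280,120),.024,"44x30")
meas("w1.npz","point",(238,125,262,180),.016,"66x16")
meas("w1.npz","bin",(10,20,190,200),.045,"170x130")
E
```

```text
w1.npz green 687 plane c(529.1,34.6) 28x41 ang 58.1 want 44x30 mean [529.7  34.6] depth ztop 25
w1.npz point 396 plane c(452.8,37.6) 54x14 ang 2.0 want 66x16 mean [453.1  37.5] depth ztop 17
w1.npz bin 8167 plane c(502.7,224.7) 167x127 ang 12.6 want 170x130 mean [513.8 202.3] depth ztop 7
```

```bash
python3 -c "
from h import *
go(.441,.0375,.06,2);go(.441,.0375,.004,2)"
```

```text
now [0.4595 0.0255 0.2954] yaw -0.2 t=1.9 rows [-1.85 -1.2  23.54] [ 0.     0.    -0.038]
now [0.4595 0.0255 0.2954] yaw -0.2 t=1.9 rows [-1.85 -1.2  29.14] [ 0.     0.    -0.038]
```

```bash
python3 -m crank '[[-1.85,-1.2,5,0,0,-0.04],[-1.85,-1.2,10,0,0,-0.04],[-1.85,-1.2,15,0,0,-0.04],[-1.85,-1.2,20,0,0,-0.04],[-1.85,-1.2,23.5,0,0,-0.04],[-1.85,-1.2,25.5,0,0,-0.04],[-1.85,-1.2,27.5,0,0,-0.04],[-1.85,-1.2,28.7,0,0,-0.04],[-1.85,-1.2,29.1,0,0,-0.04],[-1.85,-1.2,29.1,0,0,-0.04]]' 0.6 40
python3 -m crank '[[0,0,0,0,0,0],[0,0,0,0,0,0],[0,0,0,0,0,0],[0,0,0,0,0,0],[0,0,0,0,0,0],[0,0,0,0,0,0],[0,0,-2,0,0,0],[0,0,-5,0,0,0],[0,0,-9,0,0,0],[0,0,-12,0,0,0]]' 0 40
python3 -c "
from h import *
go(.495,.224,.13,12.5);go(.495,.224,.02,12.5)"
```

```text
time: 2.95
eef_pos: [0.4413, 0.0385, 0.0046]
tcp_rot: [1.0, 0.019, -0.0, -0.0]
contact_force: [-0.3, 0.7, -0.6]
opening: 0.597
finger_force: 0.0
time: 3.95
eef_pos: [0.4413, 0.0391, 0.1264]
tcp_rot: [1.0, 0.02, 0.001, 0.0]
contact_force: [1.3, 0.4, -0.6]
opening: 0.173
finger_force: 40.2
now [0.4413 0.0391 0.1264] yaw 2.3 t=4.0 rows [  6.11 -18.26  -0.36] [ 0.    -0.001 -0.178]
now [0.4413 0.0391 0.1264] yaw 2.3 t=4.0 rows [  6.1  -18.26  10.64] [ 0.    -0.001 -0.178]
```

```bash
python3 -m crank '[[2,-4.6,0,0,0,-0.06],[4,-9.2,0,0,0,-0.12],[6,-14,0,0,0,-0.178],[7.8,-18.5,0,0,0,-0.178],[7.8,-18.5,2,0,0,-0.178],[7.8,-18.5,5,0,0,-0.178],[7.8,-18.5,8,0,0,-0.178],[7.8,-18.5,10,0,0,-0.178],[7.8,-18.5,11.4,0,0,-0.178],[7.8,-18.5,11.4,0,0,-0.178]]'
python3 -m crank '[[0,0,0,0,0,0],[0,0,0,0,0,0],[0,0,0,0,0,0],[0,0,0,0,0,0],[0,0,-3,0,0,0],[0,0,-8,0,0,0],[0,0,-13,0,0,0],[0,0,-18,0,0,0],[0,0,-22,0,0,0],[0,0,-22,0,0,0]]' 0.5
python3 - <<'E'
from h import *
p,d,i=grab("wrist");np.savez("w2.npz",p=p,d=d,W=world(d,i),o=i["origin"],q=i["orientation"],K=i["K"]);cv2.imwrite("pics/w2.png",p)
go(.57,.02,.25,-32)
E
```

```text
time: 4.95
eef_pos: [0.5117, 0.2271, 0.0103]
tcp_rot: [0.994, 0.109, -0.0, -0.0]
contact_force: [0.3, 0.3, -0.4]
opening: 0.171
finger_force: 42.5
time: 5.95
eef_pos: [0.5155, 0.2279, 0.2392]
tcp_rot: [0.994, 0.109, 0.008, -0.001]
contact_force: [0.4, -0.5, 1.4]
opening: 0.498
finger_force: 0.0
now [0.5138 0.2275 0.2352] yaw 12.5 t=6.0 rows [ 1.02 21.47 -1.47] [-0.004 -0.008  0.776]
```

View pics/w2.png

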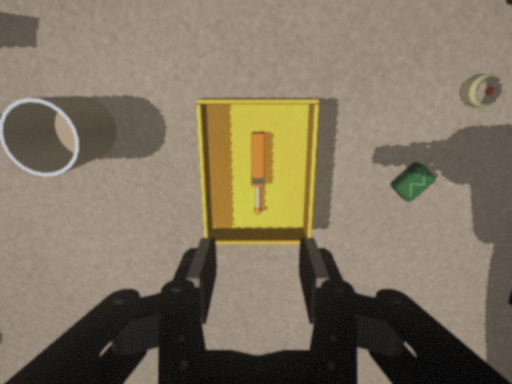

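The point lies flat in the middle of the bin (258,170). The green stone is at (413,182) and the pale bead at (483,90), both in view, so I'll measure them from this second place.

Run:
```python
from w import *
meas("w2.npz","green",(385,155,445,210),.024,"44x30")
meas("w2.npz","pale",(455,65,510,112),.028,"36")
meas("w2.npz","pale",(455,65,510,112),.014,"36")
go(.5293,.0346,.06,-32);go(.5293,.0346,.007,-32)
```

```text
w2.npz green 789 plane c(530.8,39.6) 33x41 ang 59.7 want 44x30 mean [529.7  38.7] depth ztop 25
w2.npz pale 493 plane c(643.5,10.0) 35x32 ang 37.3 want 36 mean [644.5  13.4] depth ztop 27
w2.npz pale 493 plane c(645.5,0.7) 37x33 ang 37.3 want 36 mean [646.5   4.2] depth ztop 27
now [0.5138 0.2275 0.2352] yaw 12.5 t=6.0 rows [-2.81 19.17 17.5 ] [-0.004 -0.008  0.776]
now [0.5138 0.2275 0.2352] yaw 12.5 t=6.0 rows [-2.85 19.17 22.8 ] [-0.004 -0.008  0.776]
```

```bash
python3 -m crank '[[-0.7,4.5,0,0,0,0.14],[-1.4,9,0,0,0,0.28],[-2,13.5,0,0,0,0.42],[-2.8,17,0,0,0,0.56],[-2.8,19.1,0,0,0,0.7],[-2.8,19.1,4,0,0,0.776],[-2.8,19.1,9,0,0,0.776],[-2.8,19.1,13,0,0,0.776],[-2.8,19.1,16,0,0,0.776],[-2.8,19.1,16,0,0,0.776]]' 0.75
python3 -c "
from h import *
go(.5295,.0355,.004,-31.5)"
```

```text
time: 7.0
eef_pos: [0.5199, 0.035, 0.0638]
tcp_rot: [0.961, -0.276, -0.007, 0.001]
contact_force: [-0.6, 0.4, -0.1]
opening: 0.755
finger_force: 0.0
now [0.5199 0.035  0.0638] yaw -32.0 t=7.0 rows [ 0.86 -0.59  5.96] [ 0.006  0.013 -0.009]
```

```bash
python3 -m crank '[[0.5,-0.3,0,0.006,0.013,-0.009],[0.86,-0.6,0.5,0.006,0.013,-0.009],[0.86,-0.6,0.5,0.006,0.013,-0.009],[0.86,-0.6,0.5,0.006,0.013,-0.009]]'
python3 -c "
from h import *
go(.5295,.0355,.004,-31.5)"
```

```text
time: 7.4
eef_pos: [0.5373, 0.0349, 0.067]
tcp_rot: [0.963, -0.271, 0.008, -0.001]
contact_force: [-0.4, 0.3, -0.4]
opening: 0.749
finger_force: 0.0
now [0.5373 0.0349 0.067 ] yaw -31.5 t=7.4 rows [-0.8   0.4   6.29] [-0.007 -0.015  0.001]
```

```bash
python3 -m crank '[[-0.8,0.4,2,-0.007,-0.015,0],[-0.8,0.4,3,-0.007,-0.015,0],[-0.8,0.4,3,-0.007,-0.015,0],[-0.8,0.4,3,-0.007,-0.015,0]]'
python3 -c "
from h import *
go(.5295,.0355,.004,-31.5)"
```

```text
time: 7.8
eef_pos: [0.527, 0.0357, 0.0345]
tcp_rot: [0.963, -0.271, -0.002, 0.0]
contact_force: [0.0, -0.1, 0.2]
opening: 0.749
finger_force: 0.0
now [0.527  0.0357 0.0345] yaw -31.5 t=7.8 rows [ 0.24 -0.12  3.05] [0.002 0.004 0.001]
```

```bash
python3 -m crank '[[0.1,-0.05,1,0.001,0.002,0],[0.1,-0.05,2,0.001,0.002,0],[0.1,-0.05,2.8,0.001,0.002,0],[0.1,-0.05,3.05,0.001,0.002,0],[0.1,-0.05,3.05,0.001,0.002,0]]'
python3 -c "
from h import *
go(.5295,.0355,.004,-31.5)"
python3 -m crank '[[0,0,0,0,0,0],[0,0,0,0,0,0],[0,0,0,0,0,0],[0,0,0,0,0,0],[0,0,0,0,0,0],[0,0,0,0,0,0],[0,0,0,0,0,0],[0,0,-1,0,0,0],[0,0,-3,0,0,0],[0,0,-3,0,0,0]]' 0 40
python3 -c "
from h import *
go(.5295,.0355,.004,-31.5)"
```

```text
time: 8.3
eef_pos: [0.5281, 0.0356, 0.0041]
tcp_rot: [0.963, -0.271, -0.001, 0.0]
contact_force: [-0.1, 0.9, 0.1]
opening: 0.748
finger_force: 0.0
now [0.5281 0.0356 0.0041] yaw -31.5 t=8.3 rows [ 0.12 -0.06  0.01] [0.001 0.001 0.001]
time: 9.3
eef_pos: [0.5301, 0.0355, 0.037]
tcp_rot: [0.963, -0.271, 0.002, -0.0]
contact_force: [-0.1, -0.0, -1.1]
opening: 0.344
finger_force: 39.9
now [0.5301 0.0355 0.037 ] yaw -31.5 t=9.3 rows [-0.07  0.04  3.3 ] [-0.002 -0.004  0.001]
```

```bash
python3 -c "
from h import *
go(.446,-.218,.13,12);go(.446,-.218,.012,12)"
```

```text
now [0.5301 0.0355 0.037 ] yaw -31.5 t=9.3 rows [ 6.09 26.   -9.32] [-0.    -0.004 -0.759]
now [0.5301 0.0355 0.037 ] yaw -31.5 t=9.3 rows [ 6.04 26.02  2.48] [-0.    -0.004 -0.759]
```

```bash
python3 -m crank '[[0,0,-4,0,0,0],[0.5,2,-8,0,0,-0.1],[1.4,6,-9.5,0,0,-0.22],[2.3,10,-9.5,0,0,-0.34],[3.2,14,-9.5,0,0,-0.46],[4.2,18,-9.5,0,0,-0.58],[5.1,22,-9.5,0,0,-0.7],[5.8,25,-9.5,0,0,-0.76],[6.1,26,-9.5,0,0,-0.76],[6.1,26,-9.5,0,0,-0.76]]'
python3 -m crank '[[0,0,0,0,0,0],[0,0,2,0,0,0],[0,0,4,0,0,0]]'
python3 -c "
from h import *
go(.446,-.218,.05,12);go(.446,-.218,.012,12)"
```

```text
time: 10.3
eef_pos: [0.4444, -0.2187, 0.1292]
tcp_rot: [0.995, 0.103, -0.0, -0.001]
contact_force: [0.3, 0.0, -1.1]
opening: 0.343
finger_force: 40.1
time: 10.6
eef_pos: [0.446, -0.2168, 0.09]
tcp_rot: [0.994, 0.106, 0.001, 0.0]
contact_force: [0.1, 0.6, -0.9]
opening: 0.341
finger_force: 40.1
now [ 0.446  -0.2168  0.09  ] yaw 12.2 t=10.6 rows [-0.03  0.11  4.  ] [ 0.001 -0.001  0.003]
now [ 0.446  -0.2168  0.09  ] yaw 12.2 t=10.6 rows [-0.04  0.11  7.8 ] [ 0.001 -0.001  0.003]
```

```bash
python3 -m crank '[[0,0.1,2,0,0,0],[0,0.1,4,0,0,0],[0,0.1,6,0,0,0],[0,0.1,7.2,0,0,0],[0,0.1,7.7,0,0,0],[0,0.1,7.95,0,0,0],[0,0.1,7.95,0,0,0],[0,0.1,7.95,0,0,0]]'
python3 -m crank '[[0,0,0,0,0,0],[0,0,0,0,0,0],[0,0,0,0,0,0],[0,0,0,0,0,0],[0,0,-2,0,0,0],[0,0,-5,0,0,0],[0,0,-9,0,0,0],[0,0,-13,0,0,0],[0,0,-17,0,0,0],[0,0,-17,0,0,0]]' 0.55
python3 -c "
from h import *
go(.60,-.01,.27,0)"
```

```text
time: 11.4
eef_pos: [0.446, -0.2195, 0.0113]
tcp_rot: [0.994, 0.105, 0.001, 0.001]
contact_force: [0.5, 0.0, -0.3]
opening: 0.338
finger_force: 40.1
time: 12.4
eef_pos: [0.4485, -0.2215, 0.1876]
tcp_rot: [0.994, 0.105, 0.005, 0.005]
contact_force: [-0.9, -0.0, 1.0]
opening: 0.551
finger_force: 0.0
now [ 0.4485 -0.2215  0.1876] yaw 12.1 t=12.4 rows [ 19.31 -17.42  -8.25] [ 0.009 -0.01   0.211]
```

```bash
python3 -m crank '[[0,0,-4,0,0,0],[2.5,-3,-7,0,0,0.05],[5,-6,-7,0,0,0.1],[8,-9.6,-7,0,0,0.15],[11,-13,-7,0,0,0.211],[13.5,-16,-7,0,0,0.211],[15,-18,-7,0,0,0.211],[16,-19.2,-7,0,0,0.211],[16,-19.2,-7,0,0,0.211],[16,-19.2,-7,0,0,0.211]]' 0.9
python3 -m crank '[[0,0,0,0,0,0],[0,0,0,0,0,0]]'
cat >> w.py <<'E'
def snap(f):
    p,d,i=grab("wrist");np.savez(f+".npz",p=p,d=d,W=world(d,i),o=i["origin"],q=i["orientation"],K=i["K"]);cv2.imwrite(f"pics/{f}.png",p)
E
python3 - <<'E'
from w import *
snap("w3");go(.647,0,.05,0)
E
```

```text
time: 13.4
eef_pos: [0.5612, 0.0016, 0.2498]
tcp_rot: [1.0, -0.0, -0.001, 0.0]
contact_force: [-0.4, -0.4, 0.4]
opening: 0.898
finger_force: 0.0
time: 13.6
eef_pos: [0.5612, 0.0011, 0.2505]
tcp_rot: [1.0, -0.001, -0.0, 0.0]
contact_force: [-0.8, -0.0, 0.6]
opening: 0.901
finger_force: 0.0
now [0.5613 0.0012 0.2505] yaw -0.1 t=13.7 rows [ 8.57  0.1  20.05] [ 0.    -0.    -0.002]
```

View pics/w3.png

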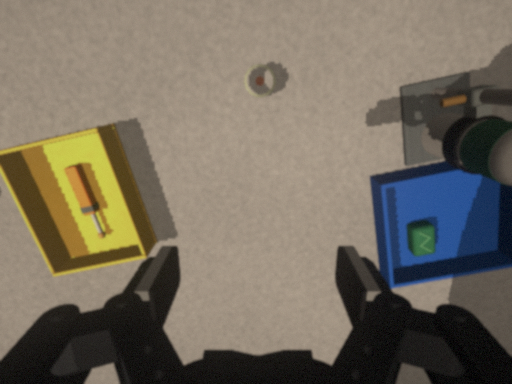

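The bead is at (261,80), the green stone lies flat in the tray at (423,238), and the point is in the bin. The lighting makes the bead half shaded, so I'll use depth for its outline.

Run:
```python
from w import *
meas("w3.npz","pale",(235,50,300,110),.028,"36")
meas("w3.npz","pale",(235,50,300,110),.020,"36")
W=np.load("w3.npz")["W"][50:110,235:300].reshape(-1,3)*1000
T=W[(W[:,2]>20)&(W[:,2]<36)];print(len(T),T.mean(0),T.min(0),T.max(0))
```

```text
w3.npz pale 115 plane c(646.3,-0.7) 30x28 ang 54.1 want 36 mean [647.   -2.2] depth ztop 29
w3.npz pale 115 plane c(646.4,-0.7) 31x29 ang 54.1 want 36 mean [647.1  -2.3] depth ztop 29
293 [647.48888162  -0.66093515  25.98847308] [629.9318808  -18.18718342  20.47518542] [665.29878148  16.95857771  30.60720211]
```

```bash
python3 -m crank '[[4,0.2,3,0,0,0],[7,0.2,7,0,0,0],[8.6,0.2,11,0,0,0],[8.6,0.2,15,0,0,0],[8.6,0.2,18,0,0,0],[8.6,0.2,19,0,0,0],[8.6,0.2,19,0,0,0],[8.6,0.2,19,0,0,0]]' 0.9
python3 -c "
from h import *
go(.6475,-.0005,.005,0)"
```

```text
time: 14.45
eef_pos: [0.6488, -0.0003, 0.0625]
tcp_rot: [1.0, -0.0, 0.002, 0.0]
contact_force: [-0.6, -0.1, 0.7]
opening: 0.897
finger_force: 0.0
now [ 6.488e-01 -3.000e-04  6.250e-02] yaw -0.0 t=14.4 rows [-0.15  0.02  5.75] [ 0.001 -0.003 -0.001]
```

```bash
python3 -m crank '[[0,0,1.5,0,0,0],[0,0,3,0,0,0],[0,0,4.5,0,0,0],[0,0,5.4,0,0,0],[0,0,5.7,0,0,0],[0,0,5.7,0,0,0]]'
python3 -m crank '[[0,0,0,0,0,0],[0,0,0,0,0,0],[0,0,0,0,0,0],[0,0,0,0,0,0],[0,0,0,0,0,0],[0,0,0,0,0,0],[0,0,0,0,0,0],[0,0,-1,0,0,0],[0,0,-3,0,0,0],[0,0,-3,0,0,0]]' 0 40
python3 -c "
from h import *
go(.459,-.28,.13,12)"
```

```text
time: 15.05
eef_pos: [0.6469, 0.0003, 0.0023]
tcp_rot: [1.0, -0.0, -0.001, -0.0]
contact_force: [1.0, -0.5, 0.7]
opening: 0.904
finger_force: 0.0
time: 16.05
eef_pos: [0.6489, 0.0001, 0.0357]
tcp_rot: [1.0, -0.0, 0.002, 0.0]
contact_force: [0.1, -0.4, -0.7]
opening: 0.399
finger_force: 40.1
now [6.489e-01 1.000e-04 3.570e-02] yaw -0.0 t=16.1 rows [-18.95  28.02  -9.49] [ 0.001 -0.004 -0.21 ]
```

```bash
python3 -m crank '[[-1,0,-4,0,0,0],[-5,0,-8,0,0,0],[-9,0,-9.5,0,0,0],[-13,0,-9.5,0,0,0],[-17,1,-9.5,0,0,0],[-19,4.5,-9.5,0,0,-0.05],[-19,9,-9.5,0,0,-0.1],[-19,13,-9.5,0,0,-0.15],[-19,17,-9.5,0,0,-0.21],[-19,20,-9.5,0,0,-0.21]]'
python3 -c "
from h import *
go(.459,-.2805,.13,12)"
```

```text
time: 17.05
eef_pos: [0.4567, -0.2016, 0.1277]
tcp_rot: [0.995, 0.105, -0.0, -0.0]
contact_force: [0.5, 0.5, -0.3]
opening: 0.396
finger_force: 40.3
now [ 0.4567 -0.2016  0.1277] yaw 12.0 t=17.1 rows [-1.41  7.77 -0.23] [-0.     0.001  0.   ]
```

```bash
python3 -m crank '[[-0.7,3.5,0,0,0,0],[-1.4,7,0,0,0,0],[-1.4,7.8,0,0,0,0],[-1.4,7.8,2,0,0,0],[-1.4,7.8,4,0,0,0],[-1.4,7.8,4,0,0,0],[-1.4,7.8,4,0,0,0]]'
python3 -c "
from h import *
go(.459,-.2805,.011,12)"
```

```text
time: 17.75
eef_pos: [0.4596, -0.278, 0.0877]
tcp_rot: [0.994, 0.105, -0.001, -0.001]
contact_force: [0.8, -0.7, -0.5]
opening: 0.4
finger_force: 40.4
now [ 0.4596 -0.278   0.0877] yaw 12.0 t=17.8 rows [-0.1   0.25  7.67] [-0.002  0.001  0.001]
```

```bash
python3 -m crank '[[0,0,2,0,0,0],[0,0,4,0,0,0],[0,0,6,0,0,0],[0,0,7,0,0,0],[0,0,7.5,0,0,0],[0,0,7.7,0,0,0],[0,0,7.7,0,0,0],[0,0,7.7,0,0,0]]'
python3 -m crank '[[0,0,0,0,0,0],[0,0,0,0,0,0],[0,0,0,0,0,0],[0,0,0,0,0,0],[0,0,-2,0,0,0],[0,0,-5,0,0,0],[0,0,-9,0,0,0],[0,0,-13,0,0,0],[0,0,-17,0,0,0],[0,0,-17,0,0,0]]' 0.6
python3 -m crank '[[0,0,-4,0,0,0],[0,0,-8,0,0,0],[0,0,-8,0,0,0],[0,0,-8,0,0,0]]' 0 40
python3 - <<'E'
from w import *
snap("w4");p,d,i=grab("top");np.savez("top1.npz",p=p,d=d,W=world(d,i))
go(.585,-.222,.24,12)
E
```

```text
time: 18.55
eef_pos: [0.4607, -0.2795, 0.0125]
tcp_rot: [0.995, 0.105, 0.001, 0.001]
contact_force: [-0.5, -0.7, -0.8]
opening: 0.402
finger_force: 40.4
time: 19.55
eef_pos: [0.4631, -0.2816, 0.189]
tcp_rot: [0.994, 0.105, 0.005, 0.005]
contact_force: [0.1, 0.0, 0.8]
opening: 0.6
finger_force: 0.0
time: 19.95
eef_pos: [0.4603, -0.2792, 0.2622]
tcp_rot: [0.995, 0.105, 0.001, 0.001]
contact_force: [-0.3, -0.4, -0.8]
opening: 0.0
finger_force: 0.0
now [ 0.4593 -0.2784  0.2595] yaw 12.0 t=20.1 rows [13.47 -2.89  1.93] [-0.002  0.002  0.   ]
```

View pics/w4.png

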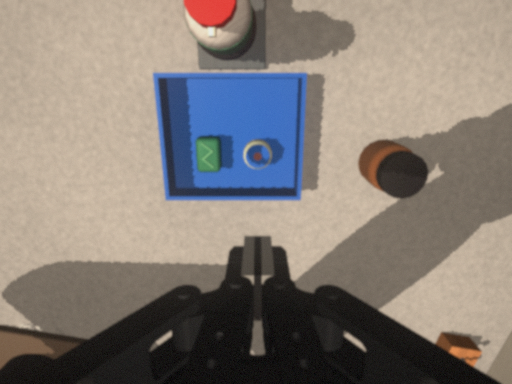

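Both stones lie in the tray, green at (208,154) and the bead upright at (258,155), and the cap is at (212,5). I'm moving over the cap with the fingers shut.

```bash
python3 -m crank '[[4,-1,0,0,0,0],[8,-2,0,0,0,0],[11,-2.5,0,0,0,0],[13.3,-2.9,0,0,0,0],[13.3,-2.9,2,0,0,0],[13.3,-2.9,4,0,0,0],[13.3,-2.9,4,0,0,0],[13.3,-2.9,4,0,0,0],[13.3,-2.9,4,0,0,0]]'
python3 -c "
from h import *
go(.585,-.2215,.19,12);print(ctrl.get_state()['contact_force'])"
```

```text
time: 20.95
eef_pos: [0.5842, -0.2232, 0.222]
tcp_rot: [0.995, 0.105, 0.0, 0.0]
contact_force: [-0.6, -0.3, -0.3]
opening: 0.003
finger_force: 0.0
now [ 0.5842 -0.2232  0.222 ] yaw 12.0 t=20.9 rows [ 0.11 -0.15  3.2 ] [ 0.001 -0.001  0.   ]
[-0.56346508 -0.33791477 -0.28476735]
```

```bash
python3 -m crank '[[0.1,-0.1,1,0,0,0],[0.1,-0.1,2,0,0,0],[0.1,-0.1,3,0,0,0],[0.1,-0.1,3.2,0,0,0],[0.1,-0.1,3.2,0,0,0]]'
python3 -m crank '[[0,0,0.2,0,0,0],[0,0,0.2,0,0,0]]'
python3 -m crank '[[0,0,0.2,0,0,0],[0,0,0.2,0,0,0]]'
python3 -m crank '[[0,0,0.2,0,0,0],[0,0,0.2,0,0,0]]'
```

```text
time: 21.45
eef_pos: [0.5843, -0.2215, 0.1883]
tcp_rot: [0.995, 0.105, -0.001, -0.001]
contact_force: [-0.1, -0.1, -0.8]
opening: -0.001
finger_force: 0.0
time: 21.65
eef_pos: [0.585, -0.2218, 0.1876]
tcp_rot: [0.995, 0.105, 0.0, 0.0]
contact_force: [0.1, 0.0, -0.6]
opening: 0.002
finger_force: 0.0
time: 21.85
eef_pos: [0.5848, -0.2217, 0.1854]
tcp_rot: [0.995, 0.105, -0.0, 0.0]
contact_force: [0.1, -0.0, -0.0]
opening: -0.0
finger_force: 0.0
time: 22.05
eef_pos: [0.5847, -0.2217, 0.1832]
tcp_rot: [0.995, 0.105, -0.0, -0.0]
contact_force: [-0.0, 0.3, -0.5]
opening: 0.001
finger_force: 0.0
```

```bash
python3 -m crank '[[0,0,0.2,0,0,0],[0,0,0.2,0,0,0]]'
python3 -m crank '[[0,0,0.2,0,0,0],[0,0,0.2,0,0,0]]'
python3 -m crank '[[0,0,0.2,0,0,0],[0,0,0.2,0,0,0]]'
```

```text
time: 22.25
eef_pos: [0.585, -0.2218, 0.1819]
tcp_rot: [0.995, 0.105, 0.0, 0.0]
contact_force: [-0.4, 0.5, 3.1]
opening: 0.004
finger_force: 1.1
time: 22.45
eef_pos: [0.585, -0.2218, 0.1799]
tcp_rot: [0.995, 0.105, 0.0, 0.0]
contact_force: [-0.7, 0.9, 3.6]
opening: -0.001
finger_force: 1.9
time: 22.65
eef_pos: [0.5851, -0.2218, 0.1778]
tcp_rot: [0.995, 0.105, 0.0, 0.0]
contact_force: [-1.5, 1.5, 5.0]
opening: 0.002
finger_force: 2.5
```

```bash
python3 -m crank '[[0,0,0.15,0,0,0],[0,0,0.3,0,0,0],[0,0,0.3,0,0,0]]'
python3 -m crank '[[0,0,0.15,0,0,0],[0,0,0.25,0,0,0],[0,0,0.25,0,0,0],[0,0,0.25,0,0,0]]'
```

```text
time: 22.95
eef_pos: [0.5851, -0.2219, 0.1752]
tcp_rot: [0.995, 0.105, 0.0, 0.0]
contact_force: [-2.5, 0.6, 7.0]
opening: 0.002
finger_force: 3.2
time: 23.35
eef_pos: [0.5852, -0.2219, 0.1733]
tcp_rot: [0.994, 0.105, 0.0, 0.0]
contact_force: [-2.3, 0.9, 6.7]
opening: 0.002
finger_force: 3.7
```

```bash
python3 -m crank '[[0,0,0.15,0,0,0],[0,0,0.15,0,0,0],[0,0,0.15,0,0,0]]'
python3 -m crank '[[0,0,0.15,0,0,0],[0,0,0.15,0,0,0],[0,0,0.15,0,0,0]]'
```

```text
time: 23.65
eef_pos: [0.5852, -0.2219, 0.172]
tcp_rot: [0.994, 0.105, 0.0, 0.0]
contact_force: [-1.9, 0.9, 7.8]
opening: 0.001
finger_force: 4.0
time: 23.95
eef_pos: [0.5852, -0.2219, 0.1707]
tcp_rot: [0.994, 0.105, 0.0, 0.0]
contact_force: [-2.4, 1.0, 8.6]
opening: 0.003
finger_force: 4.3
```

```bash
python3 -m crank '[[0,0,0,0,0,0],[0,0,0,0,0,0],[0,0,-0.5,0,0,0],[0,0,-1,0,0,0],[0,0,-1.5,0,0,0],[0,0,-3,0,0,0],[0,0,-6,0,0,0],[0,0,-9,0,0,0],[0,0,-9,0,0,0],[0,0,-9,0,0,0]]'
python3 -m crank '[[-4,0,0,0,0,0],[-8,0,0,0,0,0],[-8,0,0,0,0,0],[-8,0,0,0,0,0],[-8,0,0,0,0,0]]'
python3 - <<'E'
from w import *
snap("w5");go(.5,-.24,.26,12)
for o,b in dict(green=(150,60,340,300),cap=(100,0,340,150)).items():
    try: meas("w5.npz",o,b,{"green":.029,"cap":.183}[o],"")
    except Exception as e: print(o,e)
E
```

```text
time: 24.95
eef_pos: [0.5851, -0.2218, 0.2597]
tcp_rot: [0.995, 0.105, 0.001, 0.0]
contact_force: [-0.1, -0.2, -1.5]
opening: -0.001
finger_force: 0.0
time: 25.45
eef_pos: [0.5069, -0.2382, 0.2582]
tcp_rot: [0.994, 0.105, -0.0, -0.0]
contact_force: [-0.1, 0.0, -0.8]
opening: 0.004
finger_force: 0.0
now [ 0.5071 -0.2382  0.2584] yaw 12.1 t=25.5 rows [-0.74  0.03 -0.16] [-0.001  0.     0.001]
w5.npz green 704 plane c(450.0,-217.7) 44x27 ang 11.2 want  mean [ 450.2 -217.9] depth ztop 30
w5.npz cap 1895 plane c(586.3,-220.4) 31x31 ang 12.0 want  mean [ 586.6 -220.6] depth ztop 183
```

View pics/w5.png

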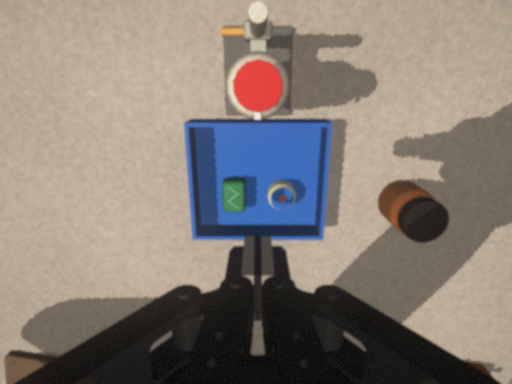

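The cap is back up: its top measures 183 mm, at (259,85). Both stones lie in the tray at (234,195) and (281,195), and the arm is touching nothing.

```bash
python3 -c "
from plant import ctrl
print(ctrl.sign_off())"
```

```text
the job is handed in; nothing more can be done
None
```

I handed the job in at about 25.5 s: both stones are in the rinse tray, the point is in the tool bin, and the nozzle cap was pressed about 9 mm (estimated from an 8.6 N push) and is back up; no verdict was returned.

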